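Eject a glass-mounted slide from the film scanner and hold it up in the print tongs

ROBOT

A 6-joint arm with a two-finger parallel gripper is mounted at the origin on the work surface; the furniture and walls round the work are solid. World frame = base frame: x ahead of the robot, y to its left, z up, the work surface at z = 0. Lengths are in m, angles in rad, forces in N, time in s.
With the tool pointing down it reaches from about 0.25 to 0.775 m from the base axis. Payload 4 kg.
Tool frame: the origin (TCP) lies midway between the tips of the shut fingers; the grasp point (between the pads) lies 19 mm behind it (robot.tcp_to_grasp is the distance from the TCP to the grasp point, in m); z points along the fingers, y is the line along which they close (so a half turn about z gives the same grasp; the last joint's range is limited). The gripper opens to 94 mm and grips with 3 to 60 N. Pads are 16 mm wide; open, the fingers measure 119 mm over their backs; the gripper's body (75 mm by 177 mm) begins 78 mm behind the grasp point.
Start: joints at [1.13, 0.087, 1.371, -0, 1.684, -0.103], TCP at [0.182, 0.519, 0.206] pointing down, gripper open.
Joint ranges: [-3.1, 3.1], [-0.76, 2.03], [0.27, 2.55], [-1.08, 4.22], [0.17, 2.65], [-2.57, 2.57]. Speed limits (rad/s): [2.79, 2.79, 3.14, 3.14, 3.14, 3.14].

INTERFACE

Orientations are given as [roll, pitch, yaw] about the fixed x, y, z axes, in that order (R = Rz(yaw) Ry(pitch) Rx(roll)).
In Python, from bench import robot, viewer gives the robot as it stands. The module is installed in compiled form; this text tells all that it offers.
- The arm moves only by the shell command python3 -m handwheel 'ROWS' [OPENING]. ROWS is JSON, a list of rows, each a list of 6 numbers: the shift along the tool's x, y, z in units of 0.2 m (1.0 is 0.2 m), then the turn, a rotation vector about the tool's x, y, z in units of 30 degrees (1.0 is 30 degrees). In form: [[x, y, z, wx, wy, wz], ...]. A call has 1 to 10 rows; each row is the pose to reach, as a shift and turn from the pose commanded when the call began, along the tool's axes at that moment; what a row does not reach only later rows make up. A row lasts 1/12 s, in which the tool goes at most 41.7 mm and 7.16 degrees, less where a joint would pass 70% of its speed; a pose out of reach is approached as far as the arm can. A call with a number of a shift or a turn outside -1 to 1 is refused whole. A call with a gripper value outside its range is refused whole. OPENING is the gripper's target within -1 to 1 (shut at 1, half-way at 0, fully open at -1), set as the call begins (- or left out, the last holds). The fingers move at their own pace and stop on an object; the grip force is fixed at half the most. Time passes only in rows, so rows that repeat a pose let the fingers close. It gives the time, the measured TCP pose, the force, the opening and the grip force at its end, in the units of the state.
- robot.get_obs(): the state, without advancing time (a new reading comes with each control period).
- viewer.snapshot(name): name is "scene" or "top" or "wrist"; returns the picture (480x640x3 uint8, red, green, blue); there is no depth.
- viewer.calibration(name): a dict with "fx", "fy", "cx", "cy" (pixels), "k1" (the pictures are not rectified: a ray, as slopes to the right and down, at radius r is drawn at 1 + k1 r^2 times it, then the intrinsics apply), "R" (3x3) and "t" (3): a world point X has camera coordinates R X + t. Camera axes: x right, y down, z forward; pixel columns grow to the right and rows downward; lengths in m; the calibration is good to about 2 mm. A picture is of the moment at which its call begins: read the wrist's pose just before it. calibration takes no time and is no camera call; for the wrist camera it gives the pose at the moment of the call.
- robot.close_job(): hands the job in; it is judged then, once.
The state is a dict: "time": time; "joint_positions": joint angles; "qvel": joint speeds; "joint_torque": joint torques, N m; "tool_pos": TCP position; "ee_rot": TCP orientation; "wrist_force": force on the tool from outside, world axes, zero at the start; "wrist_torque": the same for the moment, N m; "width": finger opening in m; "finger_force": force on a finger pad.
Only numpy, scipy, OpenCV 4.12 (cv2) and the standard library are available. Lean on these libraries where they do the work, as an engineer would, in place of code of your own. Each camera call takes 0.05 s, during which the arm holds its last target. There are 200 camera calls.

TASK

Push the spring-loaded ejector tab on top of the film scanner towards the scanner's front as far as it goes, so that the glass-mounted slide comes out of the front slot, and let the tab spring back. Then pick up the large rubber-gripped print tongs (not the small tweezers), squeeze them shut on the edge of the slide that sticks out, draw the slide straight out and lift it until all of it is higher than the top of the scanner. Finish while holding it still up there in the tongs; never touch the slide with the gripper's own fingers, do not let it drop onto the bench, and leave the other things where they lie.

Things in the scene. Friction and masses are not known exactly. Their poses are not given: they have to be found in the camera images.
- scanner: Film scanner, a grey box fixed to the bench, 100 wide (y), 170 deep (x 0 to +170), top cover at z = 96. Origin on the bench under the slot's mouth, in the front face; -x points out of the slot. The slot in the front is 7 wide, z 30 to 82. A tongue with lips (to z = 36) sticks out 32 in front, level with the slot's floor (z = 30); an ejected slide stays standing on it.
- slot (a point): Middle of the slot's mouth in the scanner's front face, 55 above the bench; axes as the scanner's.
- tab (a point): Centre of the black thumb tab, 12 (x) x 26 (y) x 18 (z), on the scanner's top (tab z 97 to 116). At rest 61 behind the front face; behind it the top is flat and clear. It slides 32 at most towards the front; push it from behind with closed fingers reaching down to the cover. A blade under it pushes the slide. Axes as the scanner's.
- ejector (a joint): Travel of the ejector tab in m: 0 at rest (rear), 0.032 pushed fully to the front. A spring resists with 2 N at the start and 5.5 N at the end and brings it back when let go. The slide stays where it was pushed.
- slide: Glass-mounted slide (white frame, dark picture), 50 (x) x 4 (y, thickness) x 50 (z), 20 to 35 g, standing on edge. Origin at the middle of its lower edge.
- slide_center (a point): Centre of the slide, 25 above its lower edge. At the start its near edge is some 3 to 6 inside the slot; the ejector at its full travel brings it about 27 out of the front face, the rest stays in the slot. x is along the slot, y across its thickness.
- tongs: Print tongs, two steel strips on a spring bow, 150 long, 24 high, about 65 g, lying on the bench with the strips on edge. Origin midway between the two rubber grips, on the underside; +x points to the tips, y is the direction of squeezing, z up. Symmetrical about y = 0.
- tongs_grip (a point): Point midway between the rubber grips, at half height (12 above the underside); take the tongs here with one finger outside each grip, the fingers closing along y. Grips are 36 long (x) and 24 high; over the grips the tongs measure 50 when open, 28 when shut on the slide.
- tongs_tips (a point): Midway between the tip pads, 75 ahead of the grip point along x, at half height. The pads are 22 long (x 63 to 85 ahead of the grip point) and 24 high; the gap between them is 55 when open and shrinks by about 5 for every 2 that the grips are squeezed. It moves with the spring bow, so it stays on the midline.
- tongs_left (a joint): Closing angle of each tongs strip in rad: 0 open, 0.20 shut on the slide (pads then parallel), 0.208 at the stop. The spring pushes back at the grips with about 6 N when open and 10 N when shut, and opens the tongs again as the grip is widened.
- tweezers: Bystander: small steel tweezers, 131 x 20 x 9, not to be used. Origin on the bench under its middle.
- weight: Bystander: grey cloth-covered weight, 100 x 46 x 27. Origin on the bench under its middle.
- loupe: Bystander: black stand loupe, 43 across, 38 high. Origin on the bench under its middle.
- brush: Bystander: flat brush with an orange handle (the nearer of two such), 199 x 32 x 12. Origin on the bench under its middle.
- eraser: Bystander: eraser in a sleeve, 55 x 25 x 14. Origin on the bench under its middle.
Things that resemble listed ones, but are neither listed nor needed, are in the scene too. Leave any orange look-alike of the tongs alone.

How it is judged:
On the way, in this order (a step that is already met when the one before it is completed fails the run):
1. the ejector tab is pushed forward and the slide stands at least 20 mm out of the slot (value of joint ejector above 0.026 m and x of slide_center in the frame of scanner below 0.005 m), for 0.1 s.
2. the tongs, held by the fingers, are shut on the slide while it still stands in the scanner (contact force between tongs and slide above 1 N and value of joint tongs_left above 0.18 rad and contact force between the fingers and tongs above 2 N and x of slide_center in the frame of scanner above -0.022 m and height (world z) of slide_center above 0.045 m), for 0.1 s.
At the end, for the whole second after the job is handed in: The slide's centre is over 120 mm above the bench (scanner top: 96), under 20 mm/s, pinched by the shut tongs (over 1 N), which the fingers hold (over 2 N); slide and tongs are clear of the scanner, and the ejector tab is within 4 mm of its rest (height (world z) of slide_center above 0.12 m and linear speed of slide below 0.02 m/s and contact force between tongs and slide above 1 N and value of joint tongs_left above 0.18 rad and contact force between the fingers and tongs above 2 N and contact force between each of slide, tongs and scanner below 0.05 N and value of joint ejector below 0.004 m); the arm keeps its last pose, push and grip.
It fails at once if the gripper's fingers touch the slide (contact force between the fingers and slide above 0.2 N).
It fails at once if the slide drops onto the bench (height (world z) of slide_center below 0.04 m).
It fails at once if a bystander is moved by more than 30 mm (distance of any of tweezers, weight, loupe, brush, eraser from where it was at the start of the episode above 0.03 m).
It also fails if it takes over 54 s, if anything falls off the work surface, if the arm or the gripper's body presses on something with over 40 N, if the wrist force passes 120 N, or if a joint passes its speed limit or range.

## Working session

There is one attempt and no reset: what is moved stays moved. The work goes in short steps, Python scripts to look and compute and a shell command to move; the robot and the scene stay as the last step left them, time stands still between calls to the robot, and variables do not carry over. Pictures are saved under pics/ and viewed, at most 10 in all, crops included, and the job is handed in when it is done.

```bash
mkdir -p pics
cat > h.py <<'E'
import numpy as np, cv2
from bench import robot, viewer
def snap(n,f):
    c=viewer.calibration(n); im=viewer.snapshot(n); cv2.imwrite('pics/'+f,im[:,:,::-1]); return c,im
def ray(c,u,v):
    d=np.array([c['k1'],0,0,0,0],float); K=np.array([[c['fx'],0,c['cx']],[0,c['fy'],c['cy']],[0,0,1.]])
    p=cv2.undistortPoints(np.array([[[u,v]]],float),K,d)[0,0]
    R=np.array(c['R']); t=np.array(c['t']); return -R.T@t, R.T@np.array([p[0],p[1],1])
def onz(c,u,v,z):
    o,d=ray(c,u,v); return o+d*(z-o[2])/d[2]
E
python3 - <<'E'
from h import *
print(robot.get_obs())
for n in ('scene','top'):
    c,im=snap(n,n+'1.png'); print(n,{k:np.round(v,3).tolist() for k,v in c.items()})
E
```

```text
{'time': 0.0, 'joint_positions': array([ 1.12990325e+00,  8.79221257e-02,  1.37221025e+00,  1.05821714e-05,
        1.68358001e+00, -1.03084269e-01]), 'qvel': array([-0.00053363,  0.00226432,  0.00012973,  0.00200811,  0.00091148,
        0.00048618]), 'joint_torque': array([-2.84554862e-04, -3.40171337e+01, -3.02434731e+01,  7.18443654e-02,
        3.26608366e-02, -1.66110003e-04]), 'tool_pos': array([0.18204664, 0.51843648, 0.20434446]), 'ee_rot': array([-3.13948525e+00, -2.28586013e-04,  2.80378478e+00]), 'wrist_force': array([-0.29654838,  0.35870518,  0.18659553]), 'wrist_torque': array([-0.00059922,  0.02357529, -0.00147657]), 'finger_force': 0.0, 'width': 0.09414757616783595}
scene {'fx': 435.11, 'fy': 435.11, 'cx': 321.579, 'cy': 243.457, 'k1': -0.017, 'R': [[-0.904, -0.426, -0.014], [-0.324, 0.708, -0.627], [0.277, -0.563, -0.779]], 't': [0.41, 0.275, 1.125]}
top {'fx': 483.639, 'fy': 483.639, 'cx': 316.039, 'cy': 236.483, 'k1': -0.059, 'R': [[0.007, -1.0, -0.019], [-0.983, -0.003, -0.183], [0.183, 0.02, -0.983]], 't': [-0.049, 0.493, 1.19]}
```

View pics/scene1.png

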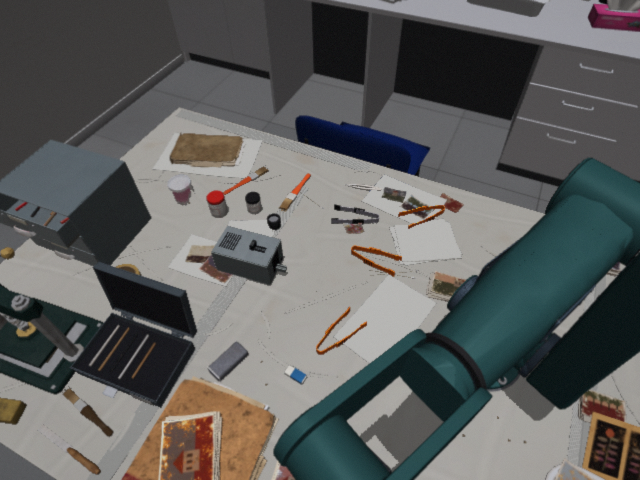

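View pics/top1.png

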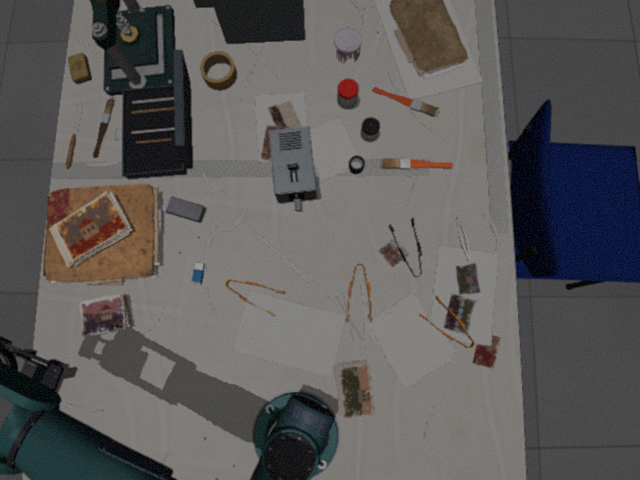

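The top view shows the scanner at (293,163), with its tongue at (297,207), facing the robot, and the tab near (293,172).

Things that could be taken for the tongs:
- dark tongs with black grips at (405,247)
- orange look-alikes at (255,297), (360,293) and (450,325)
- small tweezers at (462,240)

I choose the dark ones at (405,247) and will check them in a close crop.

Run:
```python
from h import *
im=cv2.imread('pics/top1.png')
a=cv2.resize(im[205:290,370:480],None,fx=5,fy=5,interpolation=cv2.INTER_CUBIC)[:, :]
b=cv2.resize(im[120:215,255:330],None,fx=4.47,fy=4.47,interpolation=cv2.INTER_CUBIC)
H=max(a.shape[0],b.shape[0]); a=cv2.resize(a,(440,340)); b=cv2.resize(b,(355,450))
o=np.zeros((450,795,3),np.uint8); o[:340,:440]=a;o[:,440:]=b
cv2.imwrite('pics/crop1.png',o)
c=viewer.calibration('top')
for n,u,v,z in [('tweez',462,240,.005),('front tongue',297,208,.036),('tab',293,172,.116),('tongs',405,247,.024),('base',300,440,0),('loupe',357,165,0.038)]: print(n,onz(c,u,v,z).round(3))
```

```text
tweez [ 0.493 -0.43   0.005]
front tongue [0.571 0.004 0.036]
tab [0.642 0.01  0.116]
tongs [ 0.471 -0.276  0.024]
base [-0.012 -0.009  0.   ]
loupe [ 0.687 -0.153  0.038]
```

View pics/crop1.png

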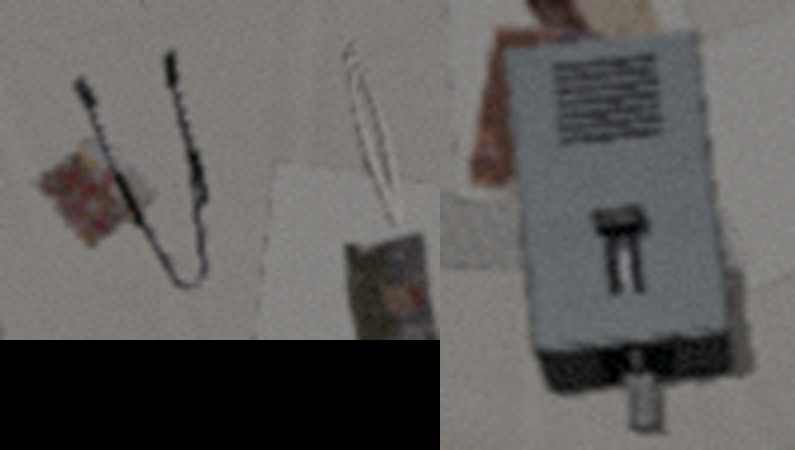

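The crop confirms the choice. The dark tongs have pads at the upper tips (85,92) and (170,70), rubber grips near (130,200) and (197,180), and the bow at the bottom, so their tips point to world +x. The scanner's tab is at (620,218), with its tongue facing the robot.

```bash
cat >> h.py <<'E'
def Rt(): 
    from scipy.spatial.transform import Rotation as Ro
    return Ro.from_euler('xyz',robot.get_obs()['ee_rot'])
def plan(target,yaw):
    "shift (units) in tool axes and turn (units) from measured pose to target, tool down with yaw"
    from scipy.spatial.transform import Rotation as Ro
    R=Rt(); p=robot.get_obs()['tool_pos']
    s=R.inv().apply(np.array(target)-p)/.2
    w=(R.inv()*Ro.from_euler('xyz',[np.pi,0,yaw])).as_rotvec()/np.radians(30)
    print('shift',s.round(3),'turn',w.round(3),'at',p.round(4),R.as_euler('xyz').round(3))
E
python3 - <<'E'
from h import *
c=viewer.calibration('top')
B=lambda x,y:(255+(x-440)/4.733,120+y/4.737)
A=lambda x,y:(370+x/4,205+y/4)
cor=[onz(c,*B(*p),.096) for p in [(508,45),(700,30),(733,333),(537,350)]]
for q in cor: print(q.round(3))
ax=(cor[0]+cor[1]-cor[2]-cor[3]);ay=cor[0]-cor[1]+cor[3]-cor[2]
print('depth',np.linalg.norm(ax)/2,'w',np.linalg.norm(ay)/2,'yaw',np.arctan2(ax[1],ax[0]),np.arctan2(-ay[0],ay[1]),'front mid',(cor[2]+cor[3])/2)
print('tab top',onz(c,*B(620,215),.116))
for n,p in dict(tipL=(85,92),tipR=(170,70),grL=(130,200),grR=(197,180),bow=(188,285)).items(): print(n,onz(c,*A(*p),.018).round(3))
E
```

```text
[0.763 0.074 0.096]
[ 0.771 -0.03   0.096]
[ 0.601 -0.049  0.096]
[0.592 0.055 0.096]
depth 0.17173227772790844 w 0.10403657476041694 yaw 0.11322033364347421 0.08526869436611693 front mid [0.59666674 0.00295291 0.096     ]
tab top [0.65957419 0.01054083 0.116     ]
tipL [ 0.522 -0.242  0.018]
tipR [ 0.537 -0.298  0.018]
grL [ 0.451 -0.27   0.018]
grR [ 0.464 -0.314  0.018]
bow [ 0.396 -0.306  0.018]
```

```bash
python3 -m handwheel '[[-0.77,-0.68,-0.1,0,0,1],[-0.77,-0.68,-0.1,0,0,1],[-0.77,-0.68,-0.1,0,0,1],[-0.77,-0.68,-0.1,0,0,1],[-0.77,-0.68,-0.1,0,0,1],[-0.77,-0.68,-0.1,0,0,1]]' 1
python3 -m handwheel '[[-0.9,-0.11,0,0,0,1],[-0.9,-0.11,0,0,0,1],[-0.9,-0.11,0,0,0,1],[-0.9,-0.11,0,0,0,1],[-0.9,-0.11,0,0,0,1],[-0.9,-0.11,0,0,0,1]]'
python3 -m handwheel '[[-0.83,0.35,0,0,0,1],[-0.83,0.35,0,0,0,1],[-0.83,0.35,0,0,0,1],[-0.83,0.35,0,0,0,1],[-0.83,0.35,0,0,0,1],[-0.83,0.35,0,0,0,1]]'
python3 -c "
from h import *
plan([.684,.012,.22],.105)"
```

```text
time: 0.6
tool_pos: [0.2855, 0.3348, 0.2262]
ee_rot: [3.14, 0.003, 2.271]
wrist_force: [-0.1, 0.0, 0.2]
width: 0.0576
finger_force: 0.0
time: 1.1
tool_pos: [0.3844, 0.1864, 0.2248]
ee_rot: [-3.141, 0.001, 1.751]
wrist_force: [0.8, 0.4, 0.5]
width: 0.0175
finger_force: 0.0
time: 1.6
tool_pos: [0.4834, 0.0374, 0.2243]
ee_rot: [-3.14, 0.0, 1.231]
wrist_force: [-0.3, 0.3, 0.6]
width: 0.0008
finger_force: 0.0
shift [0.215 0.988 0.02 ] turn [-0.003  0.003  2.15 ] at [0.4834 0.0374 0.2243] [-3.14   0.     1.231]
```

```bash
python3 -m handwheel '[[0.1,0.4,0,0,0,1],[0.1,0.4,0,0,0,1],[0.1,0.4,0,0,0,1],[0.1,0.4,0,0,0,1],[0.1,0.4,0,0,0,1],[0.1,0.4,0,0,0,1]]'
python3 -m handwheel '[[0,0,0,0,0,1],[0,0,0,0,0,1],[0,0,0,0,0,1],[0,0,0,0,0,1],[0,0,0,0,0,1],[0,0,0,0,0,1]]'
python3 -c "
from h import *
plan([.684,.012,.22],.105)
c,im=snap('wrist','w1.png')
print({k:np.round(v,3).tolist() for k,v in c.items()})"
```

```text
time: 2.1
tool_pos: [0.5641, 0.0331, 0.2254]
ee_rot: [-3.14, -0.0, 0.715]
wrist_force: [0.4, -0.4, -0.8]
width: 0.0005
finger_force: 0.0
time: 2.6
tool_pos: [0.5641, 0.0319, 0.2263]
ee_rot: [-3.141, -0.001, 0.191]
wrist_force: [0.5, 0.2, -0.1]
width: 0.0007
finger_force: 0.0
shift [0.57  0.212 0.032] turn [-0.    -0.002  0.165] at [0.5641 0.0319 0.2263] [-3.141e+00 -1.000e-03  1.910e-01]
{'fx': 373.76, 'fy': 373.76, 'cx': 314.975, 'cy': 245.359, 'k1': 0.012, 'R': [[0.19, -0.982, 0.001], [-0.947, -0.183, 0.262], [-0.257, -0.05, -0.965]], 't': [-0.076, 0.508, 0.557]}
```

View pics/w1.png

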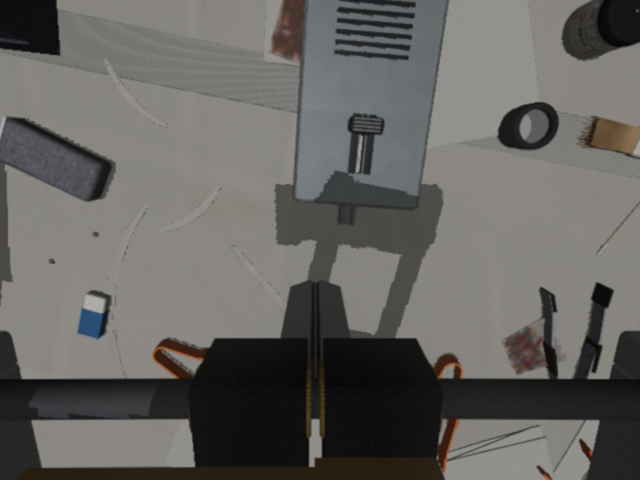

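The wrist view shows the tab's ribbed top at (366,123), the front top edge from (295,203) to (417,209), the tongue at (347,215), the top's left edge up to (303,0) and its right edge up to (447,0), and the tongs at the lower right.

Run:
```python
from h import *
c=viewer.calibration('wrist')
P=lambda u,v,z:onz(c,u,v,z)
a,b=P(295,203,.096),P(417,209,.096);l2,r2=P(303,0,.096),P(447,0,.096)
print(a,b,l2,r2,'yaw',np.arctan2(l2[1]-a[1],l2[0]-a[0]),np.arctan2(r2[1]-b[1],r2[0]-b[0]),np.arctan2(-(a-b)[0],(a-b)[1]))
print('tab',P(349,115,.116),P(383,115,.116),P(366,123,.116))
print('tongs pads',P(602,292,.024),P(546,297,.024))
plan([.688,.014,.2],.1)
```

```text
[0.58950265 0.05347594 0.096     ] [ 0.60380586 -0.04694709  0.096     ] [0.73534523 0.07367233 0.096     ] [ 0.75487635 -0.02822165  0.096     ] yaw 0.13760559291210828 0.12332264462928988 0.14147802983090793
tab [0.66356222 0.025759   0.116     ] [0.66824169 0.00146481 0.116     ] [0.66051641 0.01235886 0.116     ]
tongs pads [ 0.54539432 -0.28856299  0.024     ] [ 0.52830871 -0.23165293  0.024     ]
shift [0.591 0.205 0.131] turn [-0.    -0.002  0.174] at [0.5642 0.0317 0.2261] [-3.141e+00 -1.000e-03  1.910e-01]
```

```bash
python3 -m handwheel '[[0.58,0.2,0,0,0,0.126],[0.58,0.2,0,0,0,0.126],[0.58,0.2,0,0,0,0.126],[0.58,0.2,0.43,0,0,0.126],[0.58,0.2,0.43,0,0,0.126],[0.58,0.2,0.43,0,0,0.126]]'
python3 -c "
from h import *
plan([.684,.0145,.101],.125)"
```

```text
time: 3.15
tool_pos: [0.6798, 0.0136, 0.1263]
ee_rot: [-3.137, 0.022, 0.123]
wrist_force: [-2.0, 0.7, -4.1]
width: 0.0006
finger_force: 0.0
shift [ 0.024 -0.002  0.126] turn [-0.009  0.042 -0.004] at [0.6798 0.0136 0.1263] [-3.137  0.022  0.123]
```

```bash
python3 -m handwheel '[[0,0,0,0,0,0],[0,0,0,0,0,0]]'
python3 -c "
from h import *
plan([.684,.0145,.101],.125)"
```

```text
time: 3.32
tool_pos: [0.6865, 0.0132, 0.1417]
ee_rot: [3.141, -0.002, 0.122]
wrist_force: [0.2, -0.2, 1.2]
width: 0.0004
finger_force: 0.0
shift [-0.012 -0.008  0.203] turn [ 0.    -0.004 -0.007] at [0.6865 0.0132 0.1417] [ 3.141e+00 -2.000e-03  1.220e-01]
```

```bash
python3 -m handwheel '[[0,-0.005,0.08,0,0,0],[0,-0.005,0.15,0,0,0],[0,-0.005,0.195,0,0,0],[0,-0.005,0.2,0,0,0],[0,-0.005,0.2,0,0,0]]'
python3 -m handwheel '[[-0.04,0,0,0,0,0],[-0.08,0,0,0,0,0],[-0.12,0,0,0,0,0],[-0.15,0,0,0,0,0],[-0.18,0,0,0,0,0],[-0.2,0,0,0,0,0],[-0.21,0,0,0,0,0],[-0.215,0,0,0,0,0],[-0.215,0,0,0,0,0]]'
python3 -m handwheel '[[-0.01,0,0,0,0,0],[-0.015,0,0,0,0,0],[-0.015,0,0,0,0,0]]'
```

```text
time: 3.73
tool_pos: [0.6868, 0.014, 0.102]
ee_rot: [3.141, -0.004, 0.12]
wrist_force: [0.2, -0.0, -0.6]
width: 0.0003
finger_force: 0.0
time: 4.48
tool_pos: [0.6444, 0.0088, 0.1011]
ee_rot: [3.141, -0.004, 0.12]
wrist_force: [6.2, -0.2, 3.6]
width: 0.0008
finger_force: 2.7
time: 4.73
tool_pos: [0.6434, 0.0087, 0.1011]
ee_rot: [3.141, -0.009, 0.12]
wrist_force: [9.8, 0.4, 2.7]
width: 0.0007
finger_force: 4.9
```

```bash
python3 -m handwheel '[[-0.01,0,0,0,0,0],[-0.015,0,0,0,0,0],[-0.015,0,0,0,0,0]]'
python3 -m handwheel '[[0.06,0,0,0,0,0],[0.14,0,0,0,0,0],[0.24,0,0,0,0,0],[0.3,0,0,0,0,0],[0.3,0,-0.2,0,0,0],[0.3,0,-0.4,0,0,0],[0.0,0,-0.6,0,0,0],[-0.4,0,-0.6,0,0,0],[-0.8,0,-0.6,0,0,0],[-0.8,0,-0.6,0,0,0]]'
python3 - <<'E'
from h import *
c,im=snap('wrist','w2.png')
import pickle; pickle.dump(c,open('c2.pkl','wb'))
print(robot.get_obs()['tool_pos'],robot.get_obs()['ee_rot'])
E
```

```text
time: 4.98
tool_pos: [0.6432, 0.0087, 0.1013]
ee_rot: [3.141, -0.016, 0.12]
wrist_force: [17.1, 2.4, -1.9]
width: 0.0006
finger_force: 8.3
time: 5.82
tool_pos: [0.5357, -0.0041, 0.2142]
ee_rot: [-3.141, 0.005, 0.12]
wrist_force: [0.4, -0.8, 0.6]
width: 0.0008
finger_force: 0.0
[ 0.52665928 -0.00416329  0.21308081] [-3.14041792  0.01473462  0.11918972]
```

View pics/w2.png

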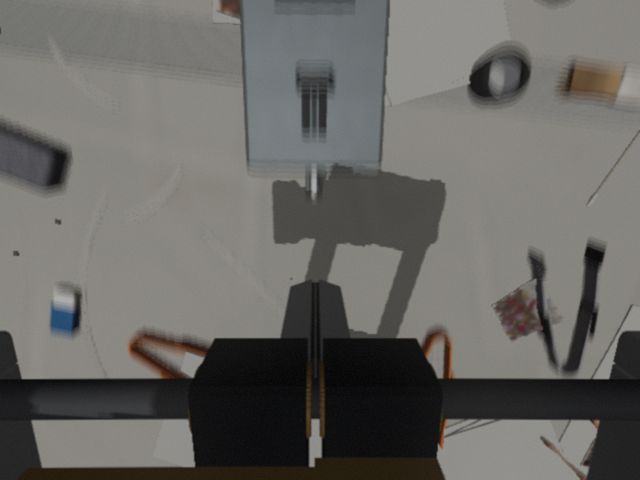

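The slide now shows as a thin bright line on the tongue at (315,180), and the tab is back at (315,68). Next I go to the tongs.

```bash
python3 -m handwheel '[[-0.4,0.7,0,0,0,-0.33],[-0.4,0.7,0,0,0,-0.33],[-0.4,0.7,0,0,0,-0.33],[-0.4,0.7,0,0,0,-0.33],[-0.4,0.7,0,0,0,-0.33]]' -1
python3 -m handwheel '[[-0.6,0.6,0,0,0,0],[-0.6,0.6,0,0,0,0],[-0.6,0.6,0,0,0,0],[-0.6,0.6,0,0,0,0],[-0.6,0.6,0,0,0,0],[-0.6,0.6,0,0,0,0],[-0.6,0.6,0,0,0,0]]'
python3 - <<'E'
from h import *
print(robot.get_obs()['tool_pos'],robot.get_obs()['ee_rot'])
c,im=snap('wrist','w3.png')
import pickle; pickle.dump(c,open('c3.pkl','wb'))
E
```

```text
time: 6.28
tool_pos: [0.4721, -0.1576, 0.2138]
ee_rot: [3.141, 0.007, 0.284]
wrist_force: [0.5, -0.8, -0.4]
width: 0.0299
finger_force: 0.0
time: 6.87
tool_pos: [0.3957, -0.3007, 0.2142]
ee_rot: [-3.138, 0.001, 0.292]
wrist_force: [-0.1, 1.3, -0.8]
width: 0.0772
finger_force: 0.0
[ 0.39574783 -0.30073626  0.21417773] [-3.13831634e+00  8.62376809e-04  2.92271812e-01]
```

View pics/w3.png

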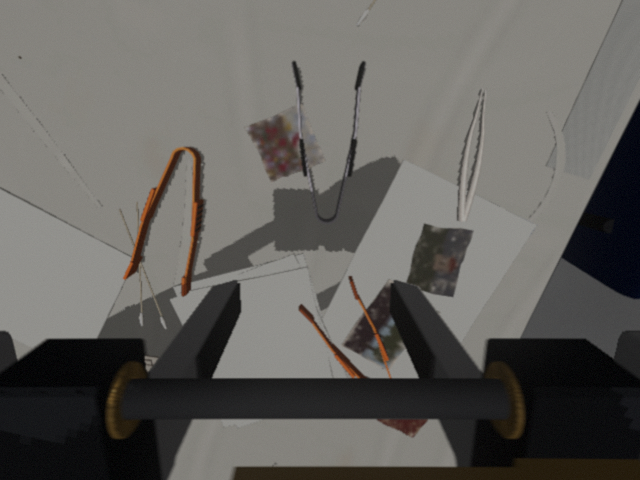

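The tongs are seen clearly here, with pads at (296,75) and (361,76), grips at (303,157) and (351,157), and the bow at (327,219). The orange look-alikes lie clear at (170,220) and (350,330).

Run:
```python
from h import *
c=viewer.calibration('wrist')
P=lambda u,v,z=.024:onz(c,u,v,z)[:2]
tl,tr,gl,gr,bow=P(296,75),P(361,76),P(303,157),P(351.5,157),P(327,219)
t=(tl+tr)/2;g=(gl+gr)/2
print(t,g,bow,'len',np.linalg.norm(t-g),np.linalg.norm(tl-tr),np.linalg.norm(gl-gr),'yaw',np.arctan2(*(t-g)[::-1]),np.arctan2(*(t-bow)[::-1]),np.arctan2(-(tl-tr)[0],(tl-tr)[1]))
yaw=np.arctan2(*(t-bow)[::-1]); G=t-.075*np.array([np.cos(yaw),np.sin(yaw)]);print(G,g)
plan([*(G+g)/2,.1],yaw)
```

```text
[ 0.52934539 -0.27236939] [ 0.46051971 -0.29268197] [ 0.40278013 -0.31045679] len 0.07176053857552037 0.05889456541105891 0.046470139939683824 yaw 0.28698358803517854 0.2923106449811826 0.2791540120620049
[ 0.45752684 -0.29398182] [ 0.46051971 -0.29268197]
shift [0.311 0.059 0.572] turn [-0.005  0.001  0.003] at [ 0.3963 -0.3003  0.2145] [-3.139  0.     0.294]
```

```bash
python3 -m handwheel '[[0.31,0.058,0.2,0,0,0],[0.31,0.058,0.4,0,0,0],[0.31,0.058,0.57,0,0,0],[0.31,0.058,0.7,0,0,0],[0.31,0.058,0.7,0,0,0],[0.31,0.058,0.7,0,0,0]]'
python3 -c "
from h import *
plan([.459,-.2933,.004],.29)"
```

```text
time: 7.42
tool_pos: [0.4579, -0.2919, 0.0727]
ee_rot: [-3.136, 0.004, 0.296]
wrist_force: [-0.3, -0.3, 1.0]
width: 0.0941
finger_force: 0.0
shift [0.005 0.01  0.344] turn [-0.012  0.007  0.011] at [ 0.4579 -0.2919  0.0727] [-3.136  0.004  0.296]
```

```bash
python3 -m handwheel '[[0.004,0.008,0.12,0,0,0],[0.004,0.008,0.22,0,0,0],[0.004,0.008,0.3,0,0,0],[0.004,0.008,0.335,0,0,0.01],[0.004,0.008,0.342,0,0,0.01],[0.004,0.008,0.342,0,0,0.01]]'
python3 -m handwheel '[[0,0,0,0,0,0],[0,0,0,0,0,0],[0,0,0,0,0,0],[0,0,0,0,0,0],[0,0,0,0,0,0],[0,0,0,0,0,0],[0,0,0,0,0,0],[0,0,0,0,0,0],[0,0,0,0,0,0]]' 0.05
```

```text
time: 7.92
tool_pos: [0.4614, -0.2971, 0.0091]
ee_rot: [3.139, -0.002, 0.288]
wrist_force: [0.7, 1.1, -0.4]
width: 0.0943
finger_force: 0.0
time: 8.67
tool_pos: [0.46, -0.2963, 0.0068]
ee_rot: [-3.141, -0.0, 0.287]
wrist_force: [-0.5, 0.5, 0.9]
width: 0.045
finger_force: 6.7
```

```bash
python3 -m handwheel '[[0,0,-0.1,0,0,0],[0,0,-0.25,0,0,0],[0,0,-0.4,0,0,0],[0,0,-0.55,0,0,0],[0,0,-0.6,0,0,0],[0,0,-0.6,0,0,0]]'
python3 -m handwheel '[[0.02,-0.08,0,0,0,0],[0.05,-0.2,0,0,0,0],[0.09,-0.35,0,0,0,0],[0.12,-0.5,0,0,0,0],[0.15,-0.63,0,0,0,0],[0.17,-0.69,0,0,0,0],[0.17,-0.69,0,0,0,0]]'
python3 -m handwheel '[[0.01,-0.08,0,0,0,0.05],[0.03,-0.2,0,0,0,0.1],[0.05,-0.35,0,0,0,0.2],[0.06,-0.5,0,0,0,0.3],[0.07,-0.63,0,0,0,0.31],[0.07,-0.69,0,0,0,0.31],[0.07,-0.69,0,0,0,0.31],[0.07,-0.69,0,0,0,0.31],[0.07,-0.69,0,0,0,0.31]]'
python3 - <<'E'
from h import *
plan([.427,-.018,.1],.125)
c,im=snap('wrist','w4.png')
E
```

```text
time: 9.17
tool_pos: [0.4617, -0.2977, 0.1302]
ee_rot: [3.136, -0.004, 0.287]
wrist_force: [0.2, -0.6, -0.9]
width: 0.0449
finger_force: 6.5
time: 9.75
tool_pos: [0.4522, -0.1512, 0.1244]
ee_rot: [-3.138, 0.003, 0.291]
wrist_force: [0.1, 0.7, -1.0]
width: 0.0446
finger_force: 6.5
time: 10.5
tool_pos: [0.428, -0.0193, 0.1262]
ee_rot: [3.141, 0.001, 0.124]
wrist_force: [0.5, -0.5, 0.1]
width: 0.0449
finger_force: 6.5
shift [-0.004 -0.007  0.131] turn [ 0.001  0.002 -0.002] at [ 0.428  -0.0193  0.1262] [3.141e+00 1.000e-03 1.240e-01]
```

View pics/w4.png

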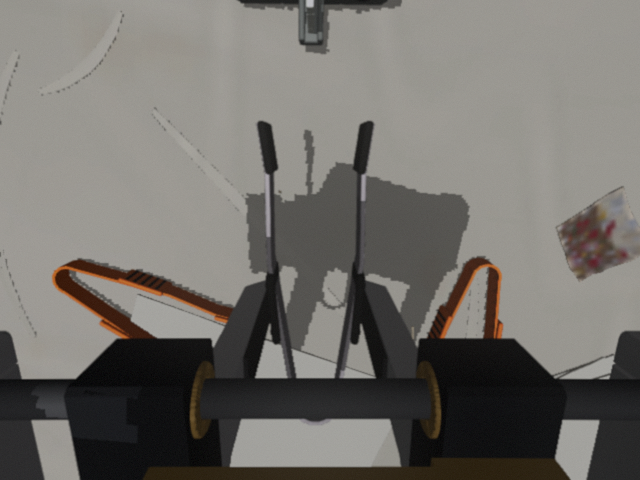

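The tongs are held straight, with pad ends at (265,123) and (366,123). The tongue's end is ahead at (312,43).

Run:
```python
from h import *
c=viewer.calibration('wrist'); R=Rt(); p=robot.get_obs()['tool_pos']
for n,u,v,z in [('padL',265,124,.143),('padR',366,124,.143),('bowR',316,420,.143),('tongueL',300,43,.036),('tongueR',325,43,.036),('root',312,8,.036)]:
    X=onz(c,u,v,z); print(n,X.round(4),R.inv().apply(X-p).round(4))
f=np.array([.5967,.0033,0]);f=f-.032*np.array([np.cos(.125),np.sin(.125),0]);print('tongue end predicted',f,R.inv().apply(f-p))
```

```text
padL [0.509  0.0115 0.143 ] [ 0.0841 -0.0206 -0.0168]
padR [ 0.5141 -0.0295  0.143 ] [ 0.0841  0.0207 -0.0168]
bowR [ 0.3688 -0.0271  0.143 ] [-0.0598  0.0004 -0.0167]
tongueL [0.5645 0.0074 0.036 ] [ 0.1387 -0.0097  0.0902]
tongueR [ 0.5665 -0.0086  0.036 ] [0.1387 0.0064 0.0902]
root [0.5851 0.0021 0.036 ] [ 0.1585 -0.002   0.0902]
tongue end predicted [ 0.56494967 -0.00068959  0.        ] [ 0.13820218 -0.00171128  0.12620434]
```

```bash
python3 -m handwheel '[[0,-0.008,0.1,0,0,0],[0,-0.008,0.22,0,0,0],[0,-0.008,0.32,0,0,0],[0,-0.008,0.355,0,0,0],[0,-0.008,0.355,0,0,0],[0,-0.008,0.355,0,0,0]]'
python3 -m handwheel '[[0.04,0,0,0,0,0],[0.1,0,0,0,0,0],[0.17,0,0,0,0,0],[0.24,0,0,0,0,0],[0.3,0,0,0,0,0],[0.35,0,0,0,0,0],[0.38,0,0,0,0,0],[0.39,0,0,0,0,0],[0.39,0,0,0,0,0],[0.39,0,0,0,0,0]]'
python3 - <<'E'
from h import *
plan([.506,-.008,.055],.125)
c,im=snap('wrist','w5.png')
E
```

```text
time: 11.05
tool_pos: [0.4279, -0.0172, 0.056]
ee_rot: [3.142, 0.0, 0.124]
wrist_force: [-0.6, -0.9, 0.9]
width: 0.045
finger_force: 6.5
time: 11.88
tool_pos: [0.5048, -0.0067, 0.0558]
ee_rot: [-3.142, 0.0, 0.125]
wrist_force: [-0.1, -0.5, -1.8]
width: 0.0447
finger_force: 6.5
shift [0.005 0.007 0.004] turn [-0.     0.001  0.   ] at [ 0.5048 -0.0067  0.0558] [-3.142  0.     0.125]
```

View pics/w5.png

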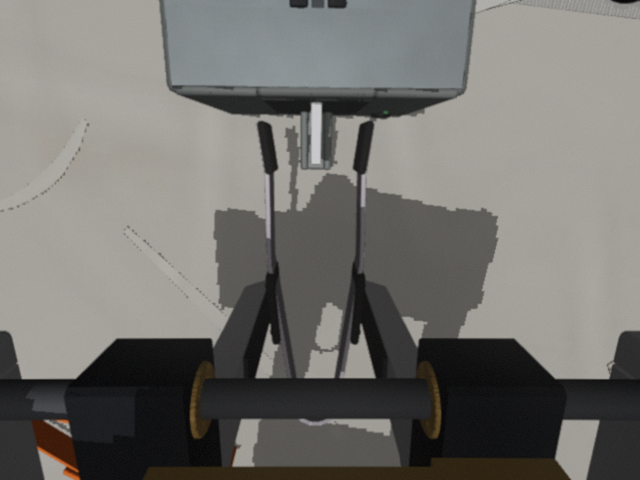

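The slide stands at column 316, centred between the pad ends at 265 and 366 and overlapping them, so I squeeze.

```bash
python3 -m handwheel '[[0,0,0,0,0,0],[0,0,0,0,0,0],[0,0,0,0,0,0],[0,0,0,0,0,0]]' 0.35
python3 -m handwheel '[[0,0,0,0,0,0],[0,0,0,0,0,0],[0,0,0,0,0,0],[0,0,0,0,0,0],[0,0,0,0,0,0],[0,0,0,0,0,0],[0,0,0,0,0,0],[0,0,0,0,0,0]]' 1
python3 - <<'E'
from h import *
c,im=snap('wrist','w6.png')
E
```

```text
time: 12.27
tool_pos: [0.5048, -0.0068, 0.0558]
ee_rot: [-3.142, -0.0, 0.125]
wrist_force: [0.1, 0.4, -0.4]
width: 0.0309
finger_force: 11.1
time: 12.93
tool_pos: [0.505, -0.0067, 0.0557]
ee_rot: [-3.141, -0.0, 0.125]
wrist_force: [-0.7, 0.4, 0.0]
width: 0.0297
finger_force: 29.9
```

View pics/w6.png

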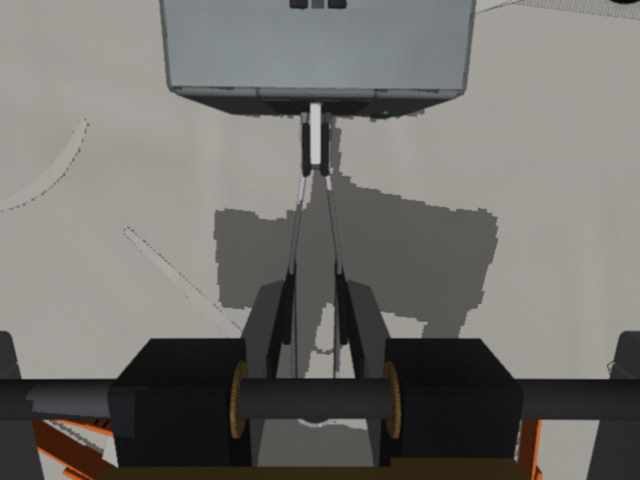

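The pads are shut on the slide at (316,140). I draw it straight out slowly and then lift.

```bash
python3 -m handwheel '[[-0.02,0,0,0,0,0],[-0.04,0,0,0,0,0],[-0.07,0,0,0,0,0],[-0.11,0,0,0,0,0],[-0.15,0,0,0,0,0],[-0.2,0,0,0,0,0],[-0.25,0,0,0,0,0],[-0.3,0,0,0,0,0],[-0.33,0,0,0,0,0],[-0.35,0,0,0,0,0]]'
python3 -m handwheel '[[0,0,-0.02,0,0,0],[0,0,-0.06,0,0,0],[0,0,-0.12,0,0,0],[0,0,-0.19,0,0,0],[0,0,-0.26,0,0,0],[0,0,-0.33,0,0,0],[0,0,-0.4,0,0,0],[0,0,-0.46,0,0,0],[0,0,-0.5,0,0,0],[0,0,-0.52,0,0,0]]'
python3 -m handwheel '[[0,0,-0.03,0,0,0],[0,0,-0.03,0,0,0],[0,0,-0.03,0,0,0],[0,0,-0.03,0,0,0],[0,0,-0.03,0,0,0],[0,0,-0.03,0,0,0],[0,0,-0.03,0,0,0],[0,0,-0.03,0,0,0]]'
python3 - <<'E'
from h import *
c,im=snap('wrist','w7.png')
print(robot.get_obs()['qvel'].round(4))
E
```

```text
time: 13.82
tool_pos: [0.4343, -0.0155, 0.0556]
ee_rot: [-3.141, 0.0, 0.125]
wrist_force: [0.4, 0.0, -0.3]
width: 0.0295
finger_force: 29.9
time: 14.65
tool_pos: [0.4365, -0.0156, 0.1616]
ee_rot: [3.141, -0.003, 0.125]
wrist_force: [0.3, -0.1, -0.8]
width: 0.0296
finger_force: 29.9
time: 15.32
tool_pos: [0.4354, -0.0155, 0.1654]
ee_rot: [-3.141, 0.0, 0.125]
wrist_force: [-0.6, 0.2, -0.8]
width: 0.0294
finger_force: 29.9
[ 0.0002 -0.0014 -0.0023  0.0015  0.0018 -0.0005]
```

View pics/w7.png

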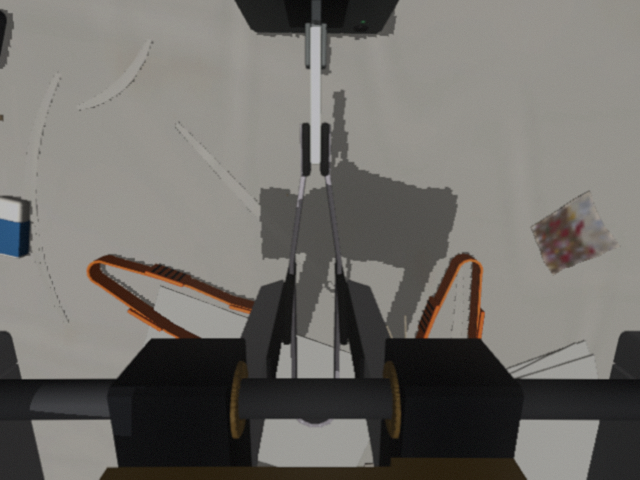

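The slide is held level in the tongs, spanning (316,25) to (316,163), with its lower edge at about z = 0.14, clear of the scanner.

```bash
python3 -c "
from bench import robot
print(robot.close_job())"
```

```text
the job is handed in; nothing more can be done
None
```

I ejected the slide, drew it out with the print tongs and handed the job in at about 15 s; I am holding it still with its lower edge at about z = 0.14 m, above the scanner's 0.096 m top, but the hand-in returned no verdict.

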